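# Pin the blood-sample carrier shut and hold it

## Robot

A 6-joint arm with a two-finger parallel gripper is mounted at the origin on the work surface. World frame = base frame: x ahead of the robot, y to its left, z up, the work surface at z = 0. Lengths are in m, angles in rad, forces in N, time in s.
With the tool pointing down it reaches from about 0.35 to 0.85 m from the base axis. Payload 8.1 kg.
Tool frame: the origin (TCP) lies between the finger pads; the fingertips stand 11 mm ahead of it and the grasp point (between the pads) lies 8 mm behind it (robot.tips_ahead is the distance from the TCP to the fingertips, in m); z points along the fingers, y is the line along which they close (so a half turn about z gives the same grasp; the last joint's range is limited). The gripper opens to 93 mm and grips with 3 to 60 N. Pads are 15 mm wide; open, the fingers measure 128 mm over their backs; the gripper's body (75 mm by 188 mm) begins 65 mm behind the grasp point.
Start: joints at [1.054, 0.13, 1.488, -0, 1.523, -0.085], TCP at [0.251, 0.545, 0.23] pointing down, gripper open.
Joint ranges: [-2.96, 2.96], [-0.89, 2.26], [0.02, 2.5], [-1.34, 4.48], [0, 2.73], [-2.66, 2.66]. Speed limits (rad/s): [2.39, 2.39, 2.79, 3.14, 3.14, 3.14].

## Interface

Orientations are given as a rotation vector (axis times angle).
In Python, from plant import robot gives the robot as it stands. The module is installed in compiled form; this text tells all that it offers.
- The arm moves only by the tool move_arm, never from a script. Its argument "deltas" is one flat list of numbers, 7 for each row, row after row: the shift along the tool's x, y, z in m, then the turn, a rotation vector about the tool's x, y, z in rad, then the opening, from 0 (shut) to 1 (fully open). A call has 1 to 12 rows; each row is the pose to reach, as a shift and turn from the pose commanded when the call began, along the tool's axes at that moment; what a row does not reach only later rows make up. A row lasts 1/8 s, in which the tool goes at most 62.5 mm and 10.7 degrees, less where a joint would pass 70% of its speed; a pose out of reach is approached as far as the arm can. A call with a gripper value outside its range is refused whole. The fingers move at their own pace and stop on an object; "squeeze" is the grip in N (left out, the last holds). Time passes only in rows, so rows that repeat a pose let the fingers close. It gives the time, the measured TCP pose, the force, the opening and the grip force at its end, in the units of the state.
- robot.read_state(): the state, without advancing time (a new reading comes with each control period).
- robot.read_camera(name): name is "side" or "top"; returns (picture, depth): 400x640x3 uint8, red, green, blue; 400x640 float32, m along the optical axis (not along the pixel's ray), 0 where there is no reading.
- robot.camera_model(name): a dict with "K" (3x3 intrinsics, pixels), "R" (3x3) and "t" (3): a world point X has camera coordinates R X + t. Camera axes: x right, y down, z forward; pixel columns grow to the right and rows downward; lengths in m; the calibration is good to about 2 mm. A picture is of the moment at which its call begins. camera_model takes no time and is no camera call.
- robot.close_job(): hands the job in; it is judged then, once.
Trained networks look in the newest picture that a camera, given by its name, has taken for a name from the list of things; names that differ only in an ending like _2 or _b are one class to them, and where a whole thing is asked for, a point or a joint stands for the part that bears it (a point fixed in the world has none). Each returns a list of dicts, best first, with "confidence" (0 to 1); they miss things now and then, are a little off and sometimes report something else, mostly with a low value. They report only what shows in the picture. A call takes as long as a camera call. They do not tell look-alikes from the thing itself.
- robot.recognise(camera, label): "uv" ([column, row] in pixels, amid what is visible of it).
The state is a dict: "t": time; "q": joint angles; "dq": joint speeds; "joint_torque": joint torques, N m; "tool_pos": TCP position; "orientation": TCP orientation; "force": force on the tool from outside, world axes, zero at the start; "wrist_torque": the same for the moment, N m; "opening": finger opening in m; "gripper_force": force on a finger pad.
Only numpy, scipy, OpenCV 4.12 (cv2) and the standard library are available. Lean on these libraries where they do the work, as an engineer would, in place of code of your own. Each camera call takes 0.05 s, during which the arm holds its last target. There are 200 camera calls.

## Task

Swing the open lid of the white sample carrier shut, then take from the stand the locking pin that fits the carrier's holes snugly (the middle one in thickness) and push it fully down through the lid's ear into the bore below, against the spring in the bore, until its head sits flat on the ear. Finish while still pressing the pin down firmly (10 N or a little more), so that the halves stay clamped shut: do not let it spring back up. Leave the other two pins in the stand and the other things on the bench where they are.

Things in the scene. Friction and masses are not known exactly. Their poses are not given: they have to be found in the camera images.
- case: the sample carrier, a white clamshell screwed to the bench: lower half 130 (x) by 170 (y) by 60 mm tall, origin at the centre of its underside, z up. The lid is hinged along y on the top edge at local x = -65 mm; on the opposite side a solid boss 44 by 50 mm, 60 mm tall, carries the bore at local x = +99 mm, y = 0
- hinge (a point): middle of the lid's hinge axis, 60 mm above the bench, at local x = -65 mm of the carrier; axes as the carrier's
- lid (a joint): angle of the lid, rad: 0 shut (lid level), growing as it opens; 0.8 to 1.25 at the start, the lid rising from the hinge. The hinge is stiff: the lid stays where it is left and takes about 2 to 4 N to push at its free edge. Pushed on its outer face near the free edge it closes
- lid_edge (a point): middle of the lid's free edge on its outer face, x from the hinge to the free edge, z out of the outer face. The lid is a shallow shell 130 mm long from the hinge and 170 mm wide, its outer face 24 mm outside the plane of the hinge axis; past the free edge sticks out an ear, a plate 8 mm thick and 44 mm wide, reaching 184 mm from the hinge
- ear_hole (a point): centre of the hole in the lid's ear, on the ear's upper face, 164 mm from the hinge axis; hole 15 mm across through the 8 mm ear, 34 mm beyond the lid's free edge. With the lid shut it lies over the bore, 68 mm above the bench, z up, and the lid's top beside it is 84 mm above the bench
- bore (a point): centre of the mouth of the bore in the carrier's boss, 60 mm above the bench; vertical bore 15 mm across. A brass spring plunger in it has its top 29 mm below the mouth
- plunger (a joint): how far the spring plunger in the bore is pressed down, m: 0 at rest, 0.008 with the right pin fully home. It pushes back with 3 N at first touch and 6 N at 8 mm, so 10 N or more on the pin clamps its head on the ear; it lifts the pin again when that is let go
- stand: steel stand for pins, fixed, 60 (x) by 220 (y) mm, origin at the centre of its underside: a 12 mm plate on end legs, top 55 mm above the bench, open below, with three holes 18.5 mm across at local y = -75, 0 and +75 mm
- pin_grip (a point): centre of the head of the right (middle) pin: steel shaft 12 mm across under a grey cylindrical head 28 mm across and 46 mm tall: grip it there; this point is half-way up the head, 23 mm above the shoulder (underside of the head) and 68 mm above the pin's tip. 60 g, z along the pin, upwards. Hangs upright by its shoulder in any one of the stand's three holes
- pin_shoulder (a point): the right pin's axis at its shoulder, 45 mm above its tip; z along the pin
- pin_tip (a point): the right pin's axis at its tip; z along the pin, upwards. The tip is tapered over its last 8 mm to 6.6 mm across
- slim_grip (a point): centre of the head of the slim pin: steel shaft 8 mm across under a grey cylindrical head 24 mm across and 46 mm tall: grip it there; this point is half-way up the head, 23 mm above the shoulder (underside of the head) and 68 mm above the pin's tip. 60 g, z along the pin, upwards. Hangs upright by its shoulder in any one of the stand's three holes. Too loose for the carrier; stays in the stand
- thick_grip (a point): centre of the head of the thick pin: steel shaft 17 mm across under a grey cylindrical head 34 mm across and 46 mm tall: grip it there; this point is half-way up the head, 23 mm above the shoulder (underside of the head) and 68 mm above the pin's tip. 60 g, z along the pin, upwards. Hangs upright by its shoulder in any one of the stand's three holes. Does not enter the carrier's holes; stays in the stand
- tube_rack: blue rack of purple-capped blood tubes, 60 by 130 by 88 mm, origin under its centre; leave alone
- bottle: blue reagent bottle 80 mm across, 170 mm tall, origin under its centre; leave alone
- jar: small clear specimen jar 44 mm across, 55 mm tall, origin under its centre; leave alone
- pen: blue pen lying on the bench, 160 mm long along x, 11 mm thick, origin under its middle; leave alone
- mouse: black computer mouse 100 by 58 by 30 mm, origin under its centre; leave alone
- slide_box: cardboard box of slides 80 by 60 by 30 mm, origin under its centre; leave alone
Mind the look-alikes: they are no part of the job. Leave any blue or red look-alike of the part that bears pin_grip alone.

How it is judged:
By the outcome, as a careful person would: the job done as asked, in the order asked, and still so for the second after the job is handed in, while the arm keeps its last pose, push and grip.
It also fails if it takes over 54 s, if anything falls off the work surface, if the arm or the gripper's body presses on something with over 40 N, if the wrist force passes 120 N, or if a joint passes its speed limit or range.

## Working session

There is one attempt and no reset: what is moved stays moved. The work goes in short steps, Python scripts to look and compute and a tool call to move; the robot and the scene stay as the last step left them, time stands still between calls to the robot, and variables do not carry over. Pictures are saved under pics/ and viewed, at most 10 in all, crops included, and the job is handed in when it is done.

Besides the shell and the picture viewer there is one more tool, called after "Emit:" by a JSON object that holds its "api" and its "payload", one argument or row to a line. move_arm: Moves the arm, as the interface text tells. Its arguments: {"type":"object","properties":{"deltas":{"type":"array","items":{"type":"number"}},"squeeze":{"type":"number"}},"required":["deltas"]}

```bash
mkdir -p pics; cat > h.py <<'E'
import numpy as np, cv2
from plant import robot
def world(cam,u,v,d):
    m=robot.camera_model(cam);K=np.array(m["K"]);R=np.array(m["R"]);t=np.array(m["t"])
    p=np.linalg.inv(K)@np.array([u,v,1.0])*d
    return R.T@(p-t)
def cloud(cam,dep):
    m=robot.camera_model(cam);K=np.array(m["K"]);R=np.array(m["R"]);t=np.array(m["t"])
    v,u=np.mgrid[:400,:640]
    p=np.stack([(u-K[0,2])/K[0,0]*dep,(v-K[1,2])/K[1,1]*dep,dep],-1)
    w=(p-t)@R
    w[dep<=0]=np.nan
    return w
def proj(cam,X):
    m=robot.camera_model(cam);p=np.array(m["R"])@np.array(X)+np.array(m["t"]);q=np.array(m["K"])@p
    return q[:2]/q[2]
def save(img,n): cv2.imwrite("pics/"+n,cv2.cvtColor(img,cv2.COLOR_RGB2BGR))
E
python3 - <<'E'
from h import *
ims=[]
for c in ("top","side"):
    im,d=robot.read_camera(c); np.savez(f"{c}.npz",im=im,d=d); save(im,c+"0.png")
    m=robot.camera_model(c); print(c,(-np.array(m["R"]).T@np.array(m["t"])).round(3),np.array(m["R"]).round(2).tolist(),m["K"][0][0])
    w=cloud(c,d)
    for l in ["pin_grip","slim_grip","thick_grip","ear_hole","bore","case","lid_edge","stand","hinge"]:
        for r in robot.recognise(c,l)[:4]:
            u,v=r["uv"]; ui,vi=int(round(u)),int(round(v))
            print(l,round(r["confidence"],2),np.round([u,v]),w[vi,ui].round(3))
s=robot.read_state();print(s["t"],s["tool_pos"],s["orientation"],s["force"])
E
```

```text
top [ 0.189 -0.008  1.744] [[0.02, -1.0, -0.0], [-0.98, -0.02, -0.22], [0.22, 0.01, -0.98]] 506.1594444312639
slim_grip 0.6 [345. 211.] [ 0.504 -0.104  0.102]
thick_grip 0.63 [387. 212.] [ 0.503 -0.242  0.103]
ear_hole 0.86 [264. 220.] [0.459 0.156 0.158]
bore 0.66 [266. 218.] [0.463 0.149 0.173]
case 0.8 [266. 215.] [0.471 0.148 0.183]
lid_edge 0.81 [263. 224.] [0.449 0.161 0.139]
stand 0.69 [361. 213.] [ 0.506 -0.16   0.062]
stand 0.29 [188. 256.] [0.353 0.422 0.026]
hinge 0.96 [263. 215.] [0.469 0.156 0.193]
hinge 0.67 [387. 214.] [ 0.496 -0.242  0.106]
side [ 0.045 -1.062  0.976] [[0.91, -0.42, -0.02], [-0.27, -0.54, -0.8], [0.33, 0.73, -0.6]] 515.281425636537
pin_grip 0.67 [376. 242.] [ 0.594 -0.209  0.065]
pin_grip 0.64 [341. 239.] [ 0.5   -0.191  0.099]
pin_grip 0.56 [269. 236.] [ 0.362 -0.025  0.031]
pin_grip 0.47 [308. 245.] [ 0.425 -0.151  0.075]
slim_grip 0.41 [330. 220.] [ 0.508 -0.111  0.099]
thick_grip 0.74 [384. 196.] [ 0.733 -0.02   0.043]
thick_grip 0.58 [358. 262.] [ 0.508 -0.268  0.082]
ear_hole 0.56 [277. 168.] [nan nan nan]
bore 0.83 [285. 182.] [0.453 0.066 0.128]
bore 0.42 [220. 160.] [0.351 0.414 0.03 ]
case 0.64 [285. 179.] [0.458 0.078 0.129]
case 0.49 [431. 300.] [ 0.609 -0.435  0.064]
lid_edge 0.79 [280. 165.] [0.462 0.125 0.148]
stand 0.63 [348. 260.] [ 0.503 -0.226  0.054]
hinge 0.84 [286. 184.] [0.455 0.066 0.12 ]
1.0 [0.25107268 0.54495766 0.22963468] [-6.72980918e-01 -3.06863851e+00 -1.95248160e-05] [-0.30220837  0.1569624   0.1215449 ]
```

View pics/top0.png

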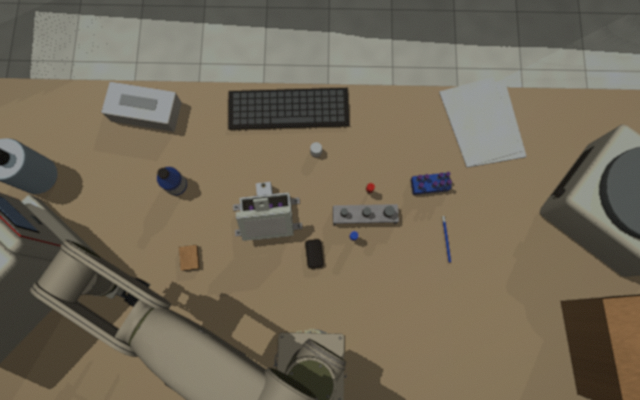

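View pics/side0.png

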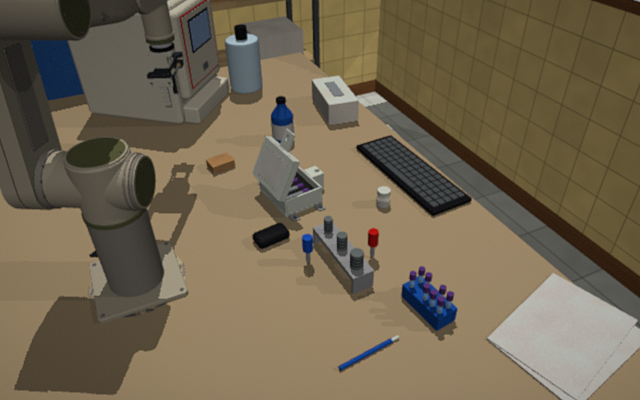

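```bash
python3 - <<'E'
from h import *
T=np.load("top.npz");S=np.load("side.npz")
a=cv2.resize(T["im"][170:250,220:420],None,fx=4,fy=4,interpolation=cv2.INTER_CUBIC)
b=cv2.resize(S["im"][130:300,240:400],None,fx=3.4,fy=3.4,interpolation=cv2.INTER_CUBIC)[:,:]
save(np.vstack([a[:, :800],np.zeros((1,800,3),np.uint8)]),"ct.png");save(b,"cs.png")
for c,D in(("top",T),("side",S)):
    w=cloud(c,D["d"]);x,y,z=w[...,0],w[...,1],w[...,2]
    m=((z>.075)&(z<.125)&(x>.44)&(x<.56)&(y<-.05)&(y>-.3)).astype(np.uint8)
    n,l,st,ce=cv2.connectedComponentsWithStats(m)
    for i in range(1,n):
        if st[i,4]>8:
            p=w[l==i]; print(c,"head",st[i],ce[i].round(1),p.mean(0).round(3),"ext",(np.percentile(p,97,0)-np.percentile(p,3,0)).round(3))
    m=(z>.045)&(z<.062)&(x>.42)&(x<.58)&(y<-.03)&(y>-.32);p=w[m][:,:2]
    print("stand top",cv2.minAreaRect(p.astype(np.float32)),np.median(w[m][:,2]))
    m=(z>.06)&(x>.3)&(x<.48)&(y>.05)&(y<.27);print("lid",w[m].min(0),w[m].max(0))
    m=(z>.045)&(z<.07)&(x>.49)&(x<.6)&(y>.1)&(y<.22);p=w[m]; print("boss",m.sum(),np.percentile(p,[2,98],0) if len(p) else 0)
E
```

```text
top head [383 205  11  12  95] [388.2 210.5] [ 0.509 -0.247  0.098] ext [0.029 0.03  0.028]
top head [362 207   9   9  65] [365.8 210.8] [ 0.507 -0.173  0.099] ext [0.025 0.025 0.023]
top head [340 208   8   8  50] [343.2 211.5] [ 0.503 -0.098  0.097] ext [0.02  0.02  0.029]
stand top ((0.4818354845046997, -0.17508149147033691), (0.11450371146202087, 0.22079116106033325), 2.221622943878174) 0.05478130986246238
lid [0.4053708  0.06918362 0.063165  ] [0.47998314 0.24624284 0.19402178]
boss 259 [[0.52268716 0.10872728 0.04564081]
 [0.59696906 0.21540301 0.0673586 ]]
side head [324 216   9  13 101] [328. 222.] [ 0.503 -0.109  0.093] ext [0.021 0.022 0.025]
side head [337 232  11  14 137] [341.9 238.4] [ 0.506 -0.185  0.093] ext [0.025 0.025 0.025]
side head [350 249  14  17 199] [356.6 256.5] [ 0.508 -0.26   0.094] ext [0.029 0.029 0.026]
stand top ((0.5033940076828003, -0.18198955059051514), (0.13015389442443848, 0.2264983355998993), 20.854063034057617) 0.05432154421209587
lid [0.40667046 0.06007374 0.0600482 ] [0.47997752 0.23925882 0.18934236]
boss 254 [[0.50557522 0.10226961 0.04517739]
 [0.5979178  0.20957127 0.06281378]]
```

View pics/ct.png

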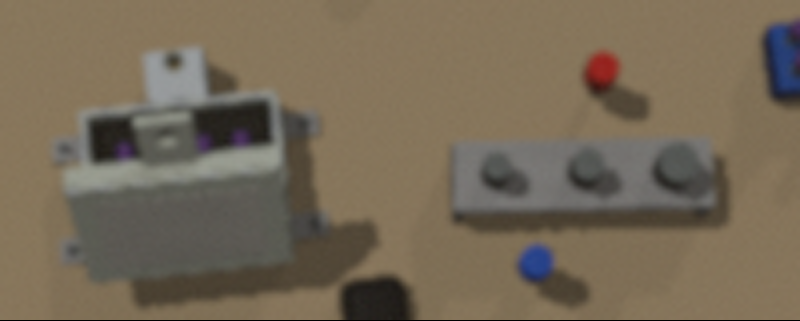

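View pics/cs.png

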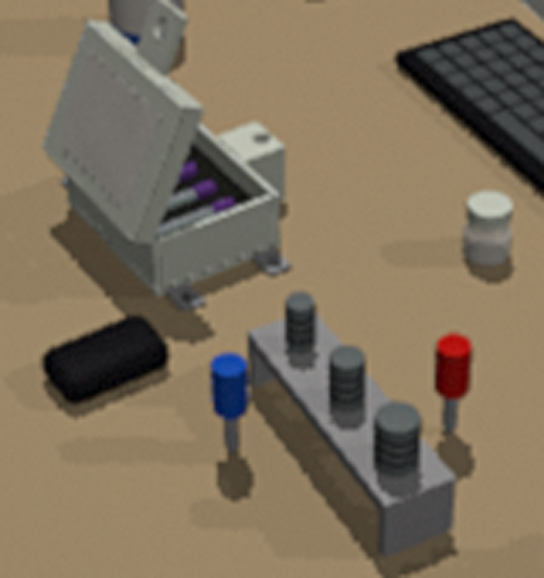

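```bash
python3 - <<'E'
from h import *
def ray(c,u,v,z):
    a=world(c,u,v,.5);b=world(c,u,v,1.5);return a+(b-a)*(z-a[2])/(b[2]-a[2])
T=np.load("top.npz");S=np.load("side.npz")
for n,(c,off,f,box,z) in {"bore t":("top",(220,170),4,(160,48,188,70),.06),"bore s":("side",(240,130),3.4,(248,126,274,146),.06)}.items():
    D=T if c=="top" else S
    x0,y0=box[0]/f+off[0],box[1]/f+off[1];x1,y1=box[2]/f+off[0],box[3]/f+off[1]
    g=D["im"][int(y0):int(y1)+2,int(x0):int(x1)+2].mean(2);k=np.clip(np.percentile(g,70)-g-15,0,None)
    v,u=np.mgrid[:g.shape[0],:g.shape[1]];u=(u*k).sum()/k.sum()+int(x0);v=(v*k).sum()/k.sum()+int(y0)
    print(n,u,v,ray(c,u,v,z).round(4))
rng=np.random.default_rng(0)
for c,D in(("top",T),("side",S)):
    w=cloud(c,D["d"]);x,y,z=w[...,0],w[...,1],w[...,2]
    p=w[(z>.085)&(z<.165)&(x>.36)&(x<.48)&(y>.07)&(y<.24)]
    best=0
    for _ in range(300):
        a=p[rng.choice(len(p),3,False)];n=np.cross(a[1]-a[0],a[2]-a[0]);n/=np.linalg.norm(n)+1e-9
        if n[0]>0:n=-n
        k=abs((p-a[0])@n)<.003
        if n[2]>.2 and k.sum()>best:best=k.sum();K=k
    q=p[K];m=q.mean(0);n=np.linalg.svd(q-m)[2][2];n*=-np.sign(n[0])
    print(c,"lid",best,len(p),m.round(4),n.round(3),"angle",np.arctan2(-n[0],n[2]),"yaw",np.degrees(np.arctan2(-n[1],-n[0])))
print("pin top t",ray("top",365.8,210.5,.09))
for c,l in (("top","pin_grip"),("side","bore")):print(robot.recognise(c,l)[:2])
E
```

```text
bore t 262.83987412069604 184.56849315068493 [0.5988 0.1755 0.06  ]
bore s 317.84258416742495 169.325144070367 [0.6051 0.1741 0.06  ]
top lid 659 829 [0.4408 0.1535 0.1255] [-0.89  -0.124  0.439] angle 1.112602939704291 yaw 7.941678674212575
side lid 812 992 [0.4426 0.1468 0.1258] [-0.89  -0.118  0.441] angle 1.1111503358119013 yaw 7.560348676251039
pin top t [ 0.50961391 -0.17385303  0.09      ]
[]
[{'uv': [284.7, 182.2], 'confidence': 0.83}, {'uv': [219.6, 159.8], 'confidence': 0.42}]
```

```bash
cat >> h.py <<'E'
from scipy.spatial.transform import Rotation as Ro
YAW=np.radians(7.7);U=np.array([np.cos(YAW),np.sin(YAW),0]);BORE=np.array([.600,.175,.06]);H=BORE-.164*U
GOAL=Ro.from_matrix(np.array([-U,np.cross([0,0,-1],-U),[0,0,-1]]).T)
def deltas(pts,P=None,R=None):
    s=robot.read_state();P=s["tool_pos"] if P is None else P;R=Ro.from_rotvec(s["orientation"]) if R is None else R
    print("t",s["t"],"P",np.round(P,4),"F",np.round(s["force"],1),"q",np.round(s["q"],2),"rot",(R.inv()*GOAL).as_rotvec().round(3))
    for p in pts: print(np.round(p,3),"->",R.inv().apply(np.array(p)-P).round(3).tolist())
def lidpt(th,r=.112): return H+U*(r*np.cos(th)-.024*np.sin(th))+np.array([0,0,r*np.sin(th)+.024*np.cos(th)])
E
python3 - <<'E'
from h import *
a=lidpt(1.11)-.055*U;a[2]+=.011
deltas([a])
E
```

```text
t 1.1 P [0.2511 0.5449 0.2296] F [-0.4  0.4  0.5] q [ 1.05  0.13  1.49  0.    1.52 -0.09] rot [-0.    -0.    -0.566]
[0.411 0.149 0.182] -> [-0.311, -0.292, 0.048]
```

Emit:
{"api": "move_arm", "payload": {
  "deltas": [-0.04, -0.036, 0, 0, 0, -0.07, 0, -0.08, -0.073, 0, 0, 0, -0.14, 0, -0.12, -0.11, 0, 0, 0, -0.22, 0, -0.16, -0.15, 0.01, 0, 0, -0.3, 0, -0.2, -0.19, 0.02, 0, 0, -0.37, 0, -0.24, -0.225, 0.03, 0, 0, -0.44, 0, -0.28, -0.26, 0.04, 0, 0, -0.51, 0, -0.3, -0.28, 0.048, 0, 0, -0.566, 0, -0.311, -0.292, 0.048, 0, 0, -0.566, 0, -0.311, -0.292, 0.048, 0, 0, -0.566, 0],
  "squeeze": 40
}}

```text
t: 2.35
tool_pos: [0.4116, 0.1493, 0.1821]
orientation: [-0.206, 3.134, 0.0]
force: [-0.2, -0.8, 0.4]
opening: 0.0008
gripper_force: 0.0
```

```bash
python3 - <<'E'
from h import *
L=[]
for th in np.linspace(1.11,0,11): 
    p=lidpt(th);p[2]+=.011
    L.append(p)
deltas(L)
E
```

```text
t 2.35 P [0.4116 0.1493 0.1821] F [-0.2 -0.8  0.4] q [ 0.23 -0.3   1.98  0.    1.46 -1.47] rot [ 0.     0.    -0.003]
[0.466 0.157 0.182] -> [-0.054, 0.0, 0.0]
[0.478 0.158 0.178] -> [-0.067, 0.0, 0.004]
[0.489 0.16  0.173] -> [-0.078, 0.0, 0.009]
[0.5   0.161 0.167] -> [-0.089, 0.0, 0.015]
[0.51  0.163 0.159] -> [-0.099, 0.001, 0.023]
[0.519 0.164 0.15 ] -> [-0.109, 0.001, 0.032]
[0.527 0.165 0.141] -> [-0.117, 0.001, 0.041]
[0.535 0.166 0.13 ] -> [-0.124, 0.001, 0.052]
[0.541 0.167 0.119] -> [-0.13, 0.001, 0.063]
[0.545 0.168 0.107] -> [-0.135, 0.001, 0.075]
[0.548 0.168 0.095] -> [-0.138, 0.001, 0.087]
```

Emit:
{"api": "move_arm", "payload": {
  "deltas": [-0.025, 0, 0, 0, 0, 0, 0, -0.045, 0, 0, 0, 0, 0, 0, -0.054, 0, 0, 0, 0, 0, 0, -0.062, 0, 0.003, 0, 0, 0, 0, -0.07, 0, 0.006, 0, 0, 0, 0, -0.078, 0, 0.01, 0, 0, 0, 0, -0.084, 0, 0.014, 0, 0, 0, 0, -0.089, 0, 0.017, 0, 0, 0, 0]
}}

```text
t: 3.35
tool_pos: [0.4998, 0.1614, 0.1642]
orientation: [0.21, -3.134, 0.0]
force: [-2.4, -1.5, 0.3]
opening: 0.0006
gripper_force: 0.8
```

```bash
python3 - <<'E'
from h import *
im,d=robot.read_camera("side");w=cloud("side",d)
b=cv2.resize(im[60:260,200:420],None,fx=2.7,fy=2.7,interpolation=cv2.INTER_CUBIC);save(b,"p1.png")
E
```

```text
(no output)
```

View pics/p1.png

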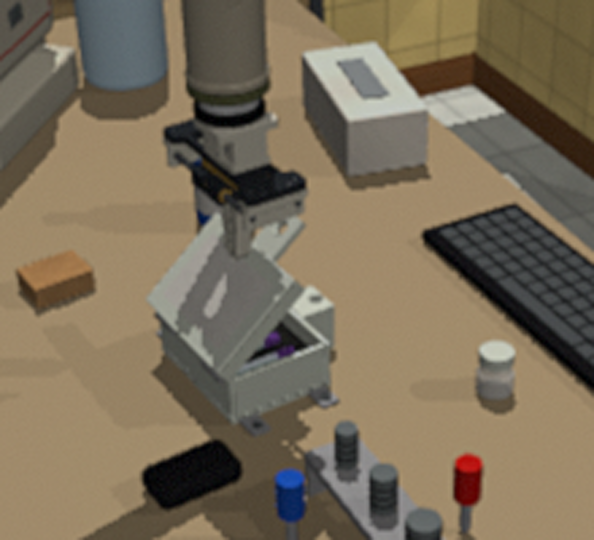

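Fingertips are pressing the lid's outer face at about (240,245) in the crop; the lid is closing. Continuing along the arc.

Emit:
{"api": "move_arm", "payload": {
  "deltas": [-0.008, 0, 0.006, 0, 0, 0, 0, -0.016, 0, 0.013, 0, 0, 0, 0, -0.023, 0, 0.021, 0, 0, 0, 0, -0.029, 0, 0.03, 0, 0, 0, 0, -0.034, 0, 0.039, 0, 0, 0, 0, -0.038, 0, 0.048, 0, 0, 0, 0, -0.041, 0, 0.056, 0, 0, 0, 0, -0.043, 0, 0.063, 0, 0, 0, 0, -0.043, 0, 0.067, 0, 0, 0, 0, -0.043, 0, 0.069, 0, 0, 0, 0]
}}

```text
t: 4.65
tool_pos: [0.5423, 0.1674, 0.0956]
orientation: [-0.211, 3.134, 0.0]
force: [1.0, 0.6, 2.0]
opening: 0.0008
gripper_force: 0.8
```

Emit:
{"api": "move_arm", "payload": {
  "deltas": [0, 0, 0.001, 0, 0, 0, 0, 0, 0, 0.002, 0, 0, 0, 0, 0, 0, 0.003, 0, 0, 0, 0, 0, 0, 0.003, 0, 0, 0, 0]
}}

```text
t: 5.15
tool_pos: [0.5424, 0.1674, 0.0951]
orientation: [-0.211, 3.134, 0.0]
force: [-8.2, -2.0, 18.5]
opening: 0.0004
gripper_force: 8.9
```

```bash
python3 - <<'E'
from h import *
deltas([[.5424,.1674,.19],[.51,-.176,.19],[.51,-.176,.078]])
E
```

```text
t 5.15 P [0.5424 0.1674 0.0951] F [-8.2 -2.  18.5] q [ 0.21  0.15  1.72 -0.    1.27 -1.5 ] rot [0.    0.001 0.   ]
[0.542 0.167 0.19 ] -> [-0.0, -0.0, -0.095]
[ 0.51  -0.176  0.19 ] -> [0.078, -0.336, -0.095]
[ 0.51  -0.176  0.078] -> [0.078, -0.336, 0.017]
```

Emit:
{"api": "move_arm", "payload": {
  "deltas": [0, 0, -0.04, 0, 0, 0, 0, 0.01, -0.04, -0.09, 0, 0, 0, 0, 0.02, -0.09, -0.097, 0, 0, 0, 0.6, 0.032, -0.14, -0.097, 0, 0, 0, 0.6, 0.044, -0.19, -0.097, 0, 0, 0, 0.6, 0.056, -0.24, -0.097, 0, 0, 0, 0.6, 0.067, -0.29, -0.097, 0, 0, 0, 0.6, 0.078, -0.325, -0.097, 0, 0, 0, 0.6, 0.078, -0.336, -0.097, 0, 0, 0, 0.6, 0.078, -0.336, -0.097, 0, 0, 0, 0.6]
}}

```text
t: 6.4
tool_pos: [0.5098, -0.1761, 0.1895]
orientation: [0.209, -3.134, -0.001]
force: [0.7, 0.3, -0.5]
opening: 0.056
gripper_force: 0.0
```

```bash
python3 - <<'E'
from h import *
im,d=robot.read_camera("side");save(cv2.resize(im[120:300,220:420],None,fx=3,fy=3,interpolation=cv2.INTER_CUBIC),"p2.png")
im2,d2=robot.read_camera("top");np.savez("top2.npz",im=im2,d=d2);np.savez("side2.npz",im=im,d=d)
for c in("top","side"):
  for l in("ear_hole","lid_edge","pin_grip"):print(c,l,[(np.round(r["uv"],1),round(r["confidence"],2)) for r in robot.recognise(c,l)[:2]])
  print(proj(c,[.6,.175,.068]))
deltas([[.51,-.176,.078]])
E
```

```text
top ear_hole [(array([262.4, 206.9]), 0.7)]
top lid_edge [(array([263.8, 213.3]), 0.83), (array([365.5, 211. ]), 0.47)]
top pin_grip [(array([364.5, 212.5]), 0.42)]
[262.76372502 183.66916397]
side ear_hole [(array([288.3, 179.1]), 0.6), (array([382.6, 197.3]), 0.31)]
side lid_edge [(array([291.6, 176.1]), 0.89), (array([222.2, 162. ]), 0.73)]
side pin_grip [(array([307.8, 244.9]), 0.79), (array([373.4, 242.9]), 0.74)]
[316.21860867 167.48113408]
t 6.8 P [ 0.51   -0.1755  0.1897] F [-1.3 -0.6  0.3] q [-0.43 -0.01  1.71  0.    1.44 -2.13] rot [0.    0.    0.001]
[ 0.51  -0.176  0.078] -> [0.0, -0.001, 0.112]
```

View pics/p2.png

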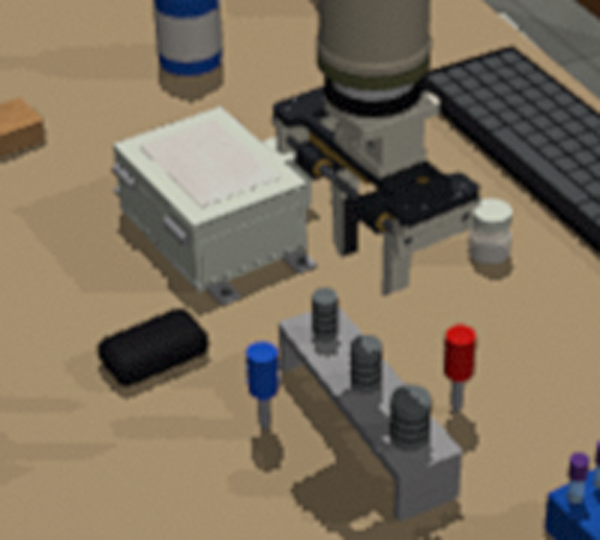

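The lid is shut, and the gripper stands over the middle grey pin at crop (366,362). Descending.

Emit:
{"api": "move_arm", "payload": {
  "deltas": [0, 0, 0.03, 0, 0, 0, 0.6, 0, 0, 0.06, 0, 0, 0, 0.6, 0, 0, 0.075, 0, 0, 0, 0.6, 0, 0, 0.087, 0, 0, 0, 0.6, 0, 0, 0.1, 0, 0, 0, 0.6, 0, 0, 0.111, 0, 0, 0, 0.6, 0, 0, 0.111, 0, 0, 0, 0.6]
}}

```text
t: 7.68
tool_pos: [0.5092, -0.1759, 0.0777]
orientation: [0.21, -3.133, -0.001]
force: [0.7, -0.3, 0.7]
opening: 0.056
gripper_force: 0.0
```

Emit:
{"api": "move_arm", "payload": {
  "deltas": [0, 0, 0, 0, 0, 0, 0.2, 0, 0, 0, 0, 0, 0, 0.2, 0, 0, 0, 0, 0, 0, 0.2, 0, 0, 0, 0, 0, 0, 0.2, 0, 0, 0, 0, 0, 0, 0.2],
  "squeeze": 30
}}

```text
t: 8.3
tool_pos: [0.5101, -0.1763, 0.0791]
orientation: [-0.211, 3.134, -0.0]
force: [-0.8, -0.5, 3.0]
opening: 0.0276
gripper_force: 30.0
```

Emit:
{"api": "move_arm", "payload": {
  "deltas": [0, 0, -0.01, 0, 0, 0, 0.2, 0, 0, -0.03, 0, 0, 0, 0.2, 0, 0, -0.06, 0, 0, 0, 0.2, 0, 0, -0.1, 0, 0, 0, 0.2, 0, 0, -0.115, 0, 0, 0, 0.2, 0.12, 0.05, -0.12, 0, 0, 0, 0.2, 0.12, 0.05, -0.12, 0, 0, 0, 0.2, 0.12, 0.05, -0.12, 0, 0, 0, 0.2, 0.12, 0.05, -0.12, 0, 0, 0, 0.2],
  "squeeze": 50
}}

```text
t: 9.43
tool_pos: [0.3843, -0.1428, 0.1987]
orientation: [-0.21, 3.133, -0.001]
force: [0.3, -0.1, 0.1]
opening: 0.0272
gripper_force: 50.0
```

```bash
python3 - <<'E'
from h import *
im,d=robot.read_camera("side");im2,d2=robot.read_camera("top");np.savez("top3.npz",im=im2,d=d2);np.savez("side3.npz",im=im,d=d)
a=cv2.resize(im2[170:200,245:285],None,fx=10,fy=10,interpolation=cv2.INTER_CUBIC)
b=cv2.resize(im[150:190,295:340],None,fx=8,fy=8,interpolation=cv2.INTER_CUBIC)
e=cv2.resize(im[140:250,230:370],None,fx=2,fy=2)
o=np.zeros((560,770,3),np.uint8);o[:300,:400]=a;o[:320,405:765]=b;o[330:550,:280]=e;save(o,"p3.png")
deltas([[.6,.175,.19]])
E
```

```text
t 9.525 P [ 0.3851 -0.143   0.1988] F [ 0.6 -0.9 -0.5] q [-0.48 -0.39  2.02  0.    1.51 -2.19] rot [-0.     0.001 -0.   ]
[0.6   0.175 0.19 ] -> [-0.255, 0.286, 0.009]
```

View pics/p3.png

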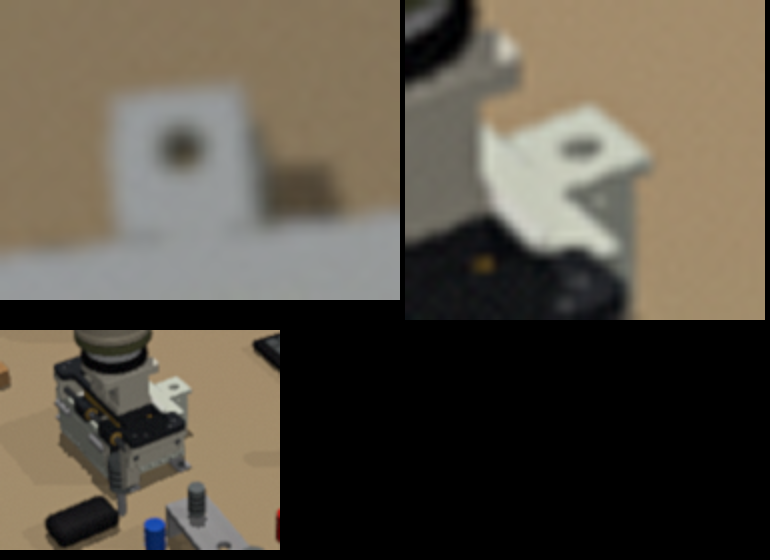

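```bash
cat >> h.py <<'E'
def ray(c,u,v,z):
    a=world(c,u,v,.5);b=world(c,u,v,1.5);return a+(b-a)*(z-a[2])/(b[2]-a[2])
E
python3 - <<'E'
from h import *
print(ray("top",262.75,184.25,.068),ray("side",316.4,167.9,.068))
for n in("top.npz",):
    print("head top t",ray("top",365.8,210.8,.099))
deltas([[.599,.175,.19],[.599,.175,.156]])
E
```

```text
[0.59796071 0.17496112 0.068     ] [0.59951403 0.17259274 0.068     ]
head top t [ 0.50685715 -0.17295083  0.099     ]
t 9.525 P [ 0.3851 -0.143   0.1988] F [ 0.6 -0.9 -0.5] q [-0.48 -0.39  2.02  0.    1.51 -2.19] rot [-0.     0.001 -0.   ]
[0.599 0.175 0.19 ] -> [-0.255, 0.287, 0.009]
[0.599 0.175 0.156] -> [-0.254, 0.287, 0.043]
```

Emit:
{"api": "move_arm", "payload": {
  "deltas": [-0.032, 0.036, 0, 0, 0, 0, 0.2, -0.068, 0.076, 0, 0, 0, 0, 0.2, -0.104, 0.116, 0, 0, 0, 0, 0.2, -0.14, 0.158, 0, 0, 0, 0, 0.2, -0.176, 0.198, 0, 0, 0, 0, 0.2, -0.212, 0.238, 0, 0, 0, 0, 0.2, -0.24, 0.27, 0.009, 0, 0, 0, 0.2, -0.254, 0.286, 0.02, 0, 0, 0, 0.2, -0.254, 0.286, 0.03, 0, 0, 0, 0.2, -0.254, 0.286, 0.043, 0, 0, 0, 0.2, -0.254, 0.286, 0.043, 0, 0, 0, 0.2, -0.254, 0.286, 0.043, 0, 0, 0, 0.2]
}}

```text
t: 11.02
tool_pos: [0.5977, 0.1741, 0.1561]
orientation: [-0.209, 3.134, -0.0]
force: [1.0, -0.2, -0.3]
opening: 0.0275
gripper_force: 50.0
```

```bash
python3 - <<'E'
from h import *
im,d=robot.read_camera("side");np.savez("side4.npz",im=im,d=d)
save(cv2.resize(im[100:190,270:370],None,fx=6,fy=6,interpolation=cv2.INTER_CUBIC),"p4.png")
s=robot.read_state();P=s["tool_pos"];print(P)
for dz in(0,-.024,-.046,-.069):
    q=proj("side",P+[0,0,dz]);print(dz,q,((q-[270,100]+.5)*6-.5).round(1))
q=np.array([316.4,167.9]);print((q-[270,100]+.5)*6-.5)
E
```

```text
[0.59797711 0.17419462 0.15648515]
0 [315.17361903 143.67613545] [273.5 264.6]
-0.024 [315.33241213 150.37062135] [274.5 304.7]
-0.046 [315.47545085 156.40092543] [275.4 340.9]
-0.069 [315.62247884 162.59941111] [276.2 378.1]
[280.9 409.9]
```

View pics/p4.png

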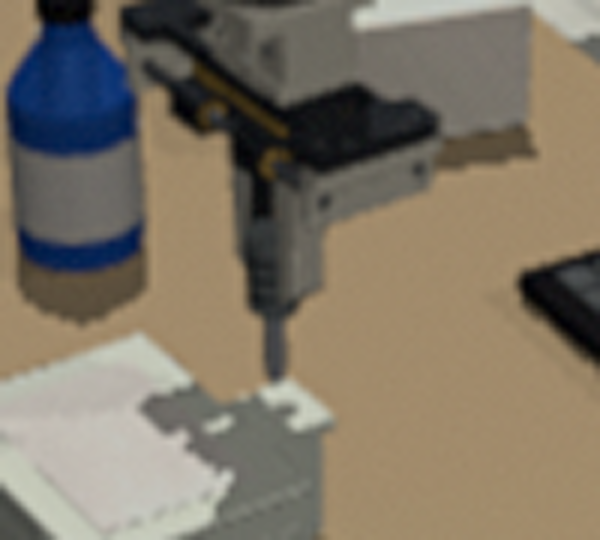

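```bash
python3 - <<'E'
from h import *
S=np.load("side4.npz")["im"].astype(float);B=np.load("side3.npz")["im"].astype(float)
for v in range(152,163):
    r=S[v,306:326,0]; bg=np.median(np.r_[S[v,306:310,0],S[v,321:326,0]])
    k=np.clip(bg-r-8,0,None);k[:3]=0;k[-3:]=0
    print(v,round((np.arange(306,326)*k).sum()/k.sum(),2),round(k.sum()/k.max(),1))
# hole in side3
g=B[163:173,309:324].mean(2);print(g.astype(int))
E
```

```text
152 315.27 5.5
153 315.2 3.7
154 315.18 3.3
155 315.17 3.3
156 315.2 3.4
157 315.35 3.7
158 315.36 3.7
159 315.33 3.7
160 315.4 3.6
161 315.38 3.2
162 315.4 2.6
[[135 137 134 134 136 138 147 155 171 168 150 136 134 135 135]
 [135 135 135 141 156 169 176 187 196 193 179 153 138 135 136]
 [141 150 157 172 186 196 196 197 197 198 194 182 163 141 134]
 [170 180 188 195 196 195 191 185 183 184 194 196 187 164 146]
 [195 195 195 196 191 178 158 143 139 143 168 196 196 189 172]
 [191 195 194 196 187 157 118 106  99 107 152 194 197 198 191]
 [189 190 195 194 190 169 138 135 133 149 181 196 196 198 192]
 [191 186 192 195 196 191 184 180 177 191 197 191 180 173 154]
 [194 193 192 194 195 196 196 197 199 192 175 153 134 125 110]
 [193 193 193 194 194 195 189 178 174 154 126 107 104 104 113]]
```

Emit:
{"api": "move_arm", "payload": {
  "deltas": [-0.002, -0.0007, 0, 0, 0, 0, 0.2, -0.002, -0.0007, 0.008, 0, 0, 0, 0.2, -0.002, -0.0007, 0.014, 0, 0, 0, 0.2, -0.002, -0.0007, 0.019, 0, 0, 0, 0.2, -0.002, -0.0007, 0.023, 0, 0, 0, 0.2, -0.002, -0.0007, 0.023, 0, 0, 0, 0.2]
}}

```text
t: 11.82
tool_pos: [0.5994, 0.1743, 0.1321]
orientation: [0.211, -3.134, 0.0]
force: [-0.3, 0.2, -0.6]
opening: 0.0273
gripper_force: 50.0
```

Emit:
{"api": "move_arm", "payload": {
  "deltas": [0, 0, 0.004, 0, 0, 0, 0.2, 0, 0, 0.008, 0, 0, 0, 0.2, 0, 0, 0.012, 0, 0, 0, 0.2, 0, 0, 0.012, 0, 0, 0, 0.2]
}}

```text
t: 12.32
tool_pos: [0.5994, 0.1743, 0.12]
orientation: [0.211, -3.134, 0.0]
force: [-0.2, 0.3, -0.4]
opening: 0.0269
gripper_force: 50.0
```

Emit:
{"api": "move_arm", "payload": {
  "deltas": [0, 0, 0.005, 0, 0, 0, 0.2, 0, 0, 0.01, 0, 0, 0, 0.2, 0, 0, 0.015, 0, 0, 0, 0.2, 0, 0, 0.02, 0, 0, 0, 0.2, 0, 0, 0.024, 0, 0, 0, 0.2, 0, 0, 0.024, 0, 0, 0, 0.2],
  "squeeze": 60
}}

```text
t: 13.08
tool_pos: [0.5998, 0.1743, 0.0968]
orientation: [-0.211, 3.134, 0.0]
force: [-1.6, -0.1, 4.2]
opening: 0.0268
gripper_force: 60.0
```

Emit:
{"api": "move_arm", "payload": {
  "deltas": [0, 0, 0.0015, 0, 0, 0, 0.2, 0, 0, 0.003, 0, 0, 0, 0.2, 0, 0, 0.0045, 0, 0, 0, 0.2, 0, 0, 0.0045, 0, 0, 0, 0.2]
}}

```text
t: 13.58
tool_pos: [0.5999, 0.1743, 0.0923]
orientation: [-0.211, 3.134, 0.0]
force: [-3.2, -1.0, 5.7]
opening: 0.0271
gripper_force: 60.0
```

Emit:
{"api": "move_arm", "payload": {
  "deltas": [0, 0, 0.001, 0, 0, 0, 0.2, 0, 0, 0.002, 0, 0, 0, 0.2, 0, 0, 0.002, 0, 0, 0, 0.2]
}}

```text
t: 13.95
tool_pos: [0.6, 0.1744, 0.0919]
orientation: [-0.211, 3.134, 0.0]
force: [-6.7, -2.3, 15.8]
opening: 0.027
gripper_force: 60.0
```

Emit:
{"api": "move_arm", "payload": {
  "deltas": [0, 0, 0, 0, 0, 0, 0.2, 0, 0, 0, 0, 0, 0, 0.2, 0, 0, 0, 0, 0, 0, 0.2, 0, 0, 0, 0, 0, 0, 0.2]
}}

```text
t: 14.45
tool_pos: [0.6, 0.1744, 0.0919]
orientation: [-0.211, 3.134, 0.0]
force: [-7.2, -2.0, 15.5]
opening: 0.0271
gripper_force: 60.0
```

```bash
python3 - <<'E'
from h import *
im,d=robot.read_camera("side");save(cv2.resize(im[120:300,240:400],None,fx=3.3,fy=3.3,interpolation=cv2.INTER_CUBIC),"p5.png")
s=robot.read_state();print(s["t"],s["force"],s["tool_pos"])
E
```

```text
14.5 [-7.39831532 -1.43038505 14.74937403] [0.60003147 0.17438688 0.09190217]
```

View pics/p5.png

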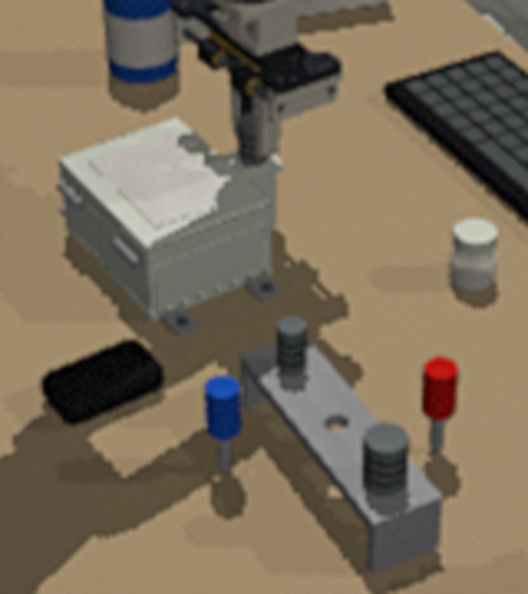

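The picture shows the lid shut and the pin head down on the ear at crop (255,150). The slim and thick pins are still in the stand and the vertical force is steady at about 15 N, so I'm handing in.

```bash
python3 -c "
from plant import robot
print(robot.close_job())"
```

```text
the job is handed in; nothing more can be done
None
```

I shut the lid, seated the middle pin with its head on the ear, and handed the job in at about 14.5 s, still pressing it down with about 15 N; the other two pins are still in the stand.

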